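# Turn a contact cover over on the turnover chute

## Robot

A 7-joint arm with a two-finger parallel gripper is mounted at the origin on the work surface. World frame = base frame: x ahead of the robot, y to its left, z up, the work surface at z = 0. Lengths are in m, angles in rad, forces in N, time in s.
With the tool pointing down it reaches from about 0.425 to 0.925 m from the base axis. Payload 6.8 kg.
Tool frame: the origin (TCP) lies at the very end of the fingers, on their centre line; the grasp point (between the pads) lies 19 mm behind it; z points along the fingers, y is the line along which they close (so a half turn about z gives the same grasp; the last joint's range is limited). The gripper opens to 85 mm and grips with 20 to 120 N. Pads are 22 mm wide; open, the fingers measure 114 mm over their backs; the gripper's body (76 mm by 85 mm) begins 54 mm behind the grasp point. The pads swing forward as they close: fully open they stand 13 mm farther back than shut.
Start: joints at [1.237, 0.477, 0.022, 1.555, -0.011, 1.109, -0.083], TCP at [0.151, -0.658, 0.231] pointing down, gripper open.
Joint ranges: [-2.96, 2.96], [-0.34, 2.1], [-1.41, 1.46], [0.24, 2.44], [-1.37, 4.51], [0.17, 1.92], [-2.96, 2.96]. Speed limits (rad/s): [2.39, 2.39, 3.14, 3.14, 3.14, 3.14, 3.14].

## Interface

Orientations are given as a unit quaternion [w, x, y, z].
In Python, from station import bot, optics gives the robot as it stands (bot), with the cameras (optics).
- The arm moves only by the tool hand_motion, called after ">>>" by a JSON object that holds its "method" and its "body". Schema: {"type":"object","properties":{"increments":{"type":"array","items":{"type":"array","items":{"type":"number"},"minItems":5,"maxItems":5},"minItems":1,"maxItems":20},"grip_n":{"type":"number"},"only":{"type":"string"},"quiet":{"type":"boolean"},"lines":{"type":"string"}},"required":["increments"],"additionalProperties":false}. increments is a list of rows, 1 to 20 of them, each of 5 numbers: dx, dy, dz in m, then a turn about the tool's z in rad, then the opening from 0.0 (shut) to 1.0 (fully open); each row shifts and turns the commanded pose from where the row before left it, along the tool's axes as they then stand; what a row does not reach is not made up. A row lasts 1/10 s, in which the tool goes at most 0.05 m and 0.15 rad, less where a joint would pass 70% of its speed; a pose out of reach is approached as far as the arm can. The fingers move at their own pace and stop on an object; grip_n is the grip in N (left out, the last holds). Time passes only in rows, so rows that do not move let the fingers close. The tool returns the time, the measured TCP pose, the force, the opening and the grip force at its end. only (a regular expression) keeps the lines of the reply that match it, lines (a string "A,B") keeps lines A to B, and quiet returns only ok. Input that does not fit is refused with a message, and nothing moves.
- bot.get_obs(): the state, without advancing time (a new reading comes with each control period).
- optics.read_camera(name): name is "side" or "top" or "wrist"; returns the picture (400x640x3 uint8, blue, green, red); there is no depth.
- optics.camera_info(name): a dict with "vertical_fov" (degrees; the focal length in pixels is half the picture's height over the tangent of half this angle, whatever the lens; pixels are square), "cx", "cy" (the principal point, pixels), "k1" (the pictures are not rectified: a ray, as slopes to the right and down, at radius r is drawn at 1 + k1 r^2 times it, then the intrinsics apply), "view" (4x4, takes a point from world to camera coordinates); the wrist camera has in their place "hand_eye" (4x4, takes a point from camera to tool coordinates, whose origin is the TCP and whose axes are the flange's). Camera axes: x right, y up, looking along -z (the intrinsics and any distortion apply to the point x, -y, -z); pixel columns grow to the right and rows downward; lengths in m; the calibration is good to about 2 mm. A picture is of the moment at which its call begins: read the wrist's pose just before it. camera_info takes no time and is no camera call.
- bot.hand_in(): hands the job in; it is judged then, once.
The state is a dict: "t": time; "q": joint angles; "joint_vel": joint speeds; "joint_torque": joint torques, N m; "eef_pos": TCP position; "tool_rot": TCP orientation; "contact_force": force on the tool from outside, world axes, zero at the start; "torque": the same for the moment, N m; "gripper_width": opening from 0.0 (shut) to 1.0 (fully open); "grasp_force": force on a finger pad.
Only numpy, scipy, OpenCV 4.12 (cv2) and the standard library are available. Lean on these libraries where they do the work, as an engineer would, in place of code of your own. Each camera call takes 0.05 s, during which the arm holds its last target. There are 200 camera calls.

## Task

The black moulded cover on the upper deck of the steel turnover chute has had its contact side checked. Without picking it up, send it over the deck's edge and down the short ramp so that it comes to lie turned over in the grey-matted tray, open side down, then slide it along the tray until its long side sits flush against the aluminium stop bar. Leave the pin box and the other things on the table where they are.

Things in the scene. Friction and masses are not known exactly. Their poses are not given: they have to be found in the camera images.
- cover: Black moulded cover, a shallow open shell 96 mm long (its x), 72 wide (y), 16 high; 4 mm walls, 70 to 120 g, copper contacts inside below the rim. Origin: centre of its closed back; z points to the open side. Starts flat on the deck, open side up, length roughly along the chute. Turned over, the plain back (grey panel, four brass dots) is up, the origin 16 mm above the surface under it.
- turnover: Turnover chute of stainless sheet, fixed to the table: a raised deck, a short ramp, a tray. Origin on the table under the middle of the deck's edge; x is level, the way down the chute; y left of that; z up. All the chute's numbers are in mm in this frame (z 0 is the table).
- deck_edge (a point): Middle of the deck's edge, on top of the deck (x 0, y 0, z 65). The deck is level, x -192 to 0, y -69 to 69, with lips 8 mm high along both sides (x -192 to -42), open at its rear end and its edge. The cover tips when its middle passes the edge, goes down the ramp and stands in the tray on its leading end, leaning back on the chute at 50 to 65 degrees, its tail 15 to 30 mm above the deck.
- ramp_foot (a point): Middle of the ramp's foot, on the tray floor (x 26, y 0, z 10). The ramp is a straight face 138 mm wide, 61 long, falling from the deck's edge at 65 degrees below level. The cover leaning here, pushed on slowly at its back from the deck side just above deck height, goes past upright and falls open side down in the tray, its middle then at x 90 to 115; the push ends 50 to 70 mm past the edge.
- tray_middle (a point): Middle of the tray's level, grey rubber-matted floor (x 95, y 0, z 10). The floor spans x 26 to 165, y -168 to 168; a rail at x 165 rises 10 mm above it, rails at x 26 beside the ramp rise 8 mm, both ends are open. The cover slides freely on the mat when pushed.
- end_stop: Aluminium stop bar fixed across the tray, 128 mm long (its x, along the chute's x), 16 thick (y), 18 high, with two thumbscrews 12 mm higher. Origin: centre of its underside, on the tray floor. It stands near the left (+y) or the right (-y) end of the tray, about 135 mm from the chute's middle line. The cover's long side belongs against its long face towards the tray's middle.
- pin_box: Lilac open carton of copper pins, 90 by 50 mm and 32 mm high, 220 g, loose, standing at the other end of the tray. Origin: centre of its underside. Leave it alone.
- base_a: Loose black terminal base 34 mm square with a copper pin, 46 mm high, on the table left (+y) of the chute's deck. Origin: centre of its underside. Leave it alone.
- base_b: Loose black terminal base like base_a, on the table right (-y) of the chute's deck. Leave it alone.
- gold_tin: Loose shallow brass tin of copper pins, 150 by 105 mm and 22 mm high, on the table beyond the chute. Leave it alone.
- lilac_box: Loose lilac carton of copper pins, 130 by 95 mm and 40 mm high, on the table beyond the chute. Leave it alone.
- base_c: Loose black terminal base like base_a, on the table between the brass tin and the lilac carton. Leave it alone.
- pen: Loose grey pen, 120 mm long, 10 mm thick, lying on the table on the robot's right. Origin: middle of its underside. Leave it alone.

How it is judged:
On the way:
1. the cover lies turned over, open side down, on the tray floor (angle between cover's own z axis and vertical above 3.04 rad and z of cover in the frame of turnover below 0.031 m and x of cover in the frame of turnover above 0.06 m), for 0.2 s.
At the end, for the whole second after the job is handed in: The cover lies at rest, open side down (within 6 degrees), on the tray floor, with its long side against the inner face of the stop bar: gap under about 4 mm and within 4 degrees of parallel (all of step 1 and z of cover in the frame of turnover above 0.021 m and x of cover in the frame of turnover below 0.13 m and y of cover in the frame of turnover between -0.12 and 0.12 m and y of cover in the frame of end_stop between -0.0485 and 0.0485 m and angle between the y axis of cover and the y axis of end_stop, either way round below 0.07 rad and linear speed of cover below 0.01 m/s); the robot touches nothing.
It fails at once if the cover is picked up (its origin rises 30 mm above the deck) (height (world z) of cover above 0.095 m).
It fails at once if the pin box in the tray is pushed more than 15 mm (distance of pin_box from where it was at the start of the episode above 0.015 m).
It fails at once if a terminal base, the brass tin, the lilac carton or the pen is moved more than 20 mm (distance of any of base_a, base_b, gold_tin, lilac_box, base_c, pen from where it was at the start of the episode above 0.02 m).
It also fails if it takes over 59 s, if anything falls off the work surface, if the arm or the gripper's body presses on something with over 40 N, if the wrist force passes 120 N, or if a joint passes its speed limit or range.

## Working session

There is one attempt and no reset: what is moved stays moved. The work goes in short steps, Python scripts to look and compute and a tool call to move; the robot and the scene stay as the last step left them, time stands still between calls to the robot, and variables do not carry over. Pictures are saved under pics/ and viewed, at most 11 in all, crops included, and the job is handed in when it is done.

```bash
ls; mkdir -p pics; cat > h.py <<'E'
import numpy as np,cv2
from station import bot, optics
from scipy.spatial.transform import Rotation as R
def tool():
    o=bot.get_obs();q=o["tool_rot"];T=np.eye(4);T[:3,:3]=R.from_quat([q[1],q[2],q[3],q[0]]).as_matrix();T[:3,3]=o["eef_pos"];return T
def cam(name,T=None):
    i=optics.camera_info(name);f=200/np.tan(np.radians(i["vertical_fov"])/2)
    C=np.linalg.inv(np.array(i["view"])) if "view" in i else T@np.array(i["hand_eye"])
    return C,f,i["cx"],i["cy"],i["k1"]
def ray(c,p):
    C,f,cx,cy,k1=c
    K=np.array([[f,0,cx],[0,f,cy],[0,0,1.]])
    u=cv2.undistortPoints(np.array(p,float).reshape(-1,1,2),K,np.array([k1,0,0,0,0.])).reshape(-1,2)
    d=np.c_[u[:,0],-u[:,1],-np.ones(len(u))]@C[:3,:3].T
    return C[:3,3],d
def onz(c,p,z):
    o,d=ray(c,p);return o+d*((z-o[2])/d[:,2])[:,None]
def tri(c1,p1,c2,p2):
    o1,d1=ray(c1,p1);o2,d2=ray(c2,p2);out=[]
    for a,b in zip(d1,d2):
        s=np.linalg.lstsq(np.c_[a,-b],o2-o1,rcond=None)[0];A=o1+s[0]*a;B=o2+s[1]*b
        out.append(np.r_[(A+B)/2,np.linalg.norm(A-B)])
    return np.array(out)
E
python3 - <<'E'
from h import *
np.set_printoptions(precision=4,suppress=True)
for n in ["top","side"]:
    cv2.imwrite(f"pics/{n}0.png",optics.read_camera(n)); c=cam(n);print(n,c[0][:3,3],-c[0][:3,2],c[1:])
print(tool());print(optics.camera_info("wrist"))
E
```

```text
pics
station.py
top [0.3478 0.0219 1.5443] [ 0.1444 -0.004  -0.9895] (np.float64(485.1450498788663), 317.2917808204116, 198.66005449395874, -0.13433172173961563)
side [0.0412 0.7873 0.5736] [ 0.4972 -0.7351 -0.461 ] (np.float64(417.81670066322005), 313.1592604276415, 204.6713103050113, -0.07805132730848242)
[[ 0.9746  0.2239 -0.0005  0.151 ]
 [ 0.2239 -0.9746  0.0016 -0.6574]
 [-0.0001 -0.0016 -1.      0.2304]
 [ 0.      0.      0.      1.    ]]
{'vertical_fov': 61.80891525935236, 'cx': 322.7545797437772, 'cy': 198.12631476150722, 'k1': -0.03285475852378543, 'hand_eye': array([[-0.0008,  0.9548,  0.2973,  0.0747],
       [ 1.    ,  0.0007,  0.0004, -0.0015],
       [ 0.0002,  0.2973, -0.9548, -0.1436],
       [ 0.    ,  0.    ,  0.    ,  1.    ]])}
```

View pics/top0.png

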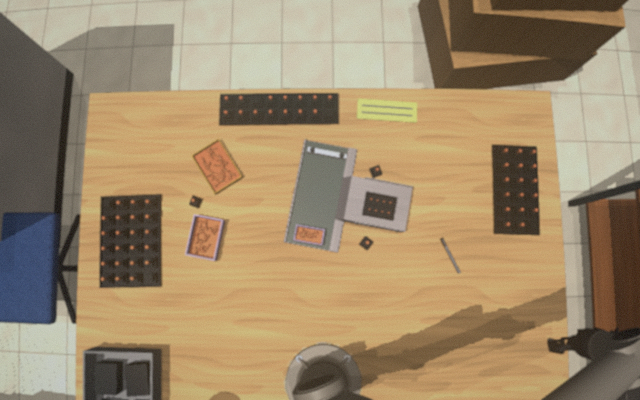

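View pics/side0.png

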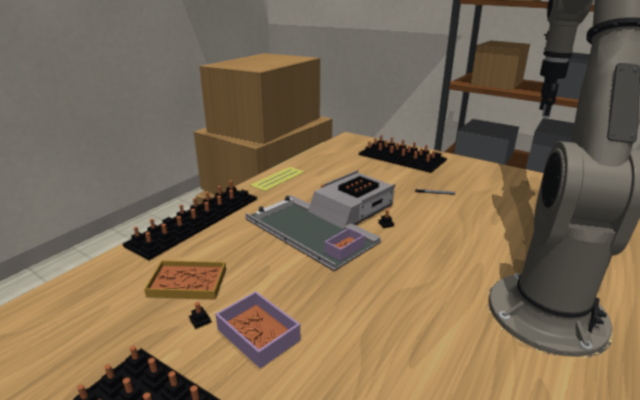

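The top view shows the deck on the right with the cover at about (380,205), the ramp's edge near x≈345, and the tray at (320,195). The stop bar is at the far end of the tray (326,152) and the lilac pin box at the near end (309,234). The side view confirms this layout. I'll get rough positions from the top view, then move the wrist camera over the chute.

```bash
python3 - <<'E'
from h import *
np.set_printoptions(precision=3,suppress=True)
c=cam("top")
im=cv2.imread("pics/top0.png")
print("deck rear corners",onz(c,[(413,186),(407,232)],.065))
print("cover dark")
m=((im.max(2)<60)*255).astype(np.uint8); m[:, :355]=0;m[:,405:]=0;m[:182]=0;m[225:]=0
m=cv2.morphologyEx(m,cv2.MORPH_CLOSE,np.ones((7,7)))
k=max(cv2.findContours(m,0,2)[0],key=cv2.contourArea)
b=cv2.boxPoints(cv2.minAreaRect(k));print(b,onz(c,b,.081))
print("stop",onz(c,[(312,148),(348,154)],.028)); print("bases",onz(c,[(375,171),(366,243)],.03));print("pinbox",onz(c,[(309,235)],.04))
print("tray left corners",onz(c,[(305,141),(286,243)],.02))
E
```

```text
deck rear corners [[ 0.602 -0.282  0.065]
 [ 0.459 -0.259  0.065]]
cover darkTraceback (most recent call last):
  File "<stdin>", line 9, in <module>
ValueError: max() iterable argument is empty
```

>>> {"method": "hand_motion", "body": {"increments": [[0.033, -0.0295, -0.008, 0, 0.55], [0.033, -0.0295, -0.008, 0, 0.55], [0.033, -0.0295, -0.008, 0, 0.55], [0.033, -0.0295, -0.008, 0, 0.55], [0.033, -0.0295, -0.008, 0, 0.55], [0.033, -0.0295, -0.008, 0, 0.55], [0.033, -0.0295, -0.008, 0, 0.55], [0.033, -0.0295, -0.008, 0, 0.55], [0.033, -0.0295, -0.008, 0, 0.55], [0.033, -0.0295, -0.008, 0, 0.55], [0.033, -0.0295, -0.008, 0, 0.55], [0.033, -0.0295, -0.008, 0, 0.55], [0.033, -0.0295, -0.008, 0, 0.55], [0.033, -0.0295, -0.008, 0, 0.55], [0.033, -0.0295, -0.008, 0, 0.55], [0.033, -0.0295, -0.008, 0, 0.55]]}}

```text
t: 1.7
eef_pos: [0.5606, -0.0782, 0.3594]
tool_rot: [0.0, 0.994, 0.113, -0.0]
contact_force: [0.7, -0.0, 0.3]
gripper_width: 0.55
grasp_force: 0.0
```

>>> {"method": "hand_motion", "body": {"increments": [[0, 0, 0, -0.13, 0.55], [0, 0, 0, -0.13, 0.55], [0, 0, 0, -0.13, 0.55], [0, 0, 0, -0.13, 0.55], [0, 0, 0, -0.13, 0.55], [0, 0, 0, -0.13, 0.55], [0, 0, 0, -0.13, 0.55], [0, 0, 0, -0.13, 0.55], [0, 0, 0, -0.14, 0.55], [0, 0, 0, 0, 0.55], [0, 0, 0, 0, 0.55]]}}

```text
t: 2.8
eef_pos: [0.5599, -0.0798, 0.359]
tool_rot: [-0.0, 0.764, 0.645, -0.0]
contact_force: [-0.1, 1.0, 0.6]
gripper_width: 0.552
grasp_force: 0.0
```

```bash
python3 - <<'E'
from h import *
T=tool();im=optics.read_camera("wrist");cv2.imwrite("pics/w1.png",im);np.save("w1.npy",T);print(T.round(4))
E
```

```text
[[ 1.681e-01  9.858e-01 -5.000e-04  5.599e-01]
 [ 9.858e-01 -1.681e-01  1.000e-04 -7.980e-02]
 [ 0.000e+00 -5.000e-04 -1.000e+00  3.590e-01]
 [ 0.000e+00  0.000e+00  0.000e+00  1.000e+00]]
```

View pics/w1.png

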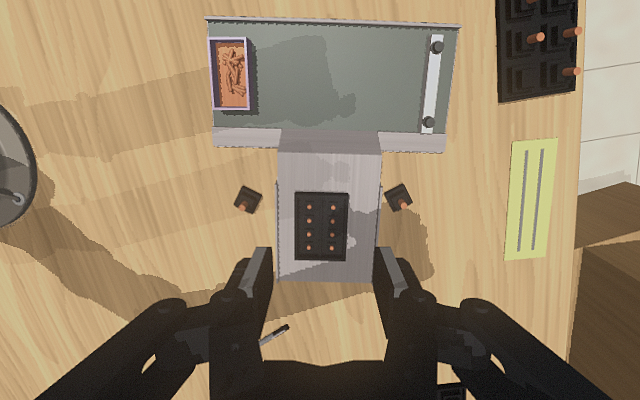

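The wrist view shows the whole chute. The deck rear corners are at about (276,280) and (378,283), and the deck edge is at row 152. The cover spans (295,191)-(348,261), the stop bar (440,35)-(426,133), and the pin box (209,38)-(250,109). Next I'll measure these, with a second wrist position for heights.

>>> {"method": "hand_motion", "body": {"increments": [[-0.04, 0.0, 0, 0, 0.55], [-0.04, 0, 0, 0, 0.55], [0, 0, 0, 0, 0.55], [0, 0, 0, 0, 0.55]], "lines": "1,2"}}

```text
t: 3.25
eef_pos: [0.5466, -0.1596, 0.3591]
```

```bash
cat > m.py <<'E'
from h import *
np.set_printoptions(precision=4,suppress=True)
def cover(im):
    x0,x1,y0,y1=285,365,130,270
    m=((im.max(2)<75)*255).astype(np.uint8); mm=np.zeros_like(m); mm[120:270,285:365]=m[120:270,285:365]
    mm=cv2.morphologyEx(mm,cv2.MORPH_CLOSE,np.ones((13,13)));mm=cv2.morphologyEx(mm,cv2.MORPH_OPEN,np.ones((5,5)))
    k=max(cv2.findContours(mm,0,2)[0],key=cv2.contourArea);b=cv2.boxPoints(cv2.minAreaRect(k))
    s=b.sum(1);d=b[:,0]-b[:,1]
    return np.array([b[s.argmin()],b[d.argmax()],b[s.argmax()],b[d.argmin()]])
E
python3 - <<'E'
from m import *
T1=np.load("w1.npy");i1=cv2.imread("pics/w1.png");T2=tool();i2=optics.read_camera("wrist");cv2.imwrite("pics/w2.png",i2);np.save("w2.npy",T2)
c1,c2=cam("wrist",T1),cam("wrist",T2)
b1=cover(i1)
print(b1)
g=[cv2.cvtColor(x,cv2.COLOR_BGR2GRAY) for x in(i1,i2)]
# track named points from view 1 to view 2
names=["deckrearL","deckrearR","edgeL","edgeR","cTL","cTR","cBR","cBL","stopfar","stopnear","screw1","screw2","railL","railR","pbTL","pbBL","pbBR"]
p=np.array([(276,280),(378,283),(279,152),(382,153),*b1,(440,35),(426,133),(437,47),(428,122),(206,18),(459,26),(209,38),(212,109),(250,107)],np.float32)
K=np.array([[c1[1],0,c1[2]],[0,c1[1],c1[3]],[0,0,1]])
w=onz(c1,p,.03);q0=np.c_[w,np.ones(len(w))]@np.linalg.inv(c2[0]).T
guess=np.c_[c2[2]+c2[1]*q0[:,0]/-q0[:,2],c2[3]-c2[1]*q0[:,1]/-q0[:,2]].astype(np.float32)
q,st,e=cv2.calcOpticalFlowPyrLK(g[0],g[1],p.reshape(-1,1,2),guess.reshape(-1,1,2).copy(),winSize=(25,25),maxLevel=2,flags=cv2.OPTFLOW_USE_INITIAL_FLOW)
t=tri(c1,p,c2,q.reshape(-1,2))
for n,a,bb,s,x in zip(names,p,q.reshape(-1,2),st.ravel(),t):print(n,a,bb,s,x)
cw=onz(c1,b1,.081);print(cw,np.linalg.norm(np.diff(np.r_[cw,cw[:1]],axis=0),axis=1))
for n,pts,z in[("deckrear",p[:2],.065),("edge",p[2:4],.065),("rail",p[12:14],.02),("stop",p[8:10],.028),("screws",p[10:12],.04),("pb",p[14:],.042)]:
    v=onz(c1,pts,z);d=v[1]-v[0];print(n,v.tolist(),np.linalg.norm(d[:2]),np.degrees(np.arctan2(d[1],d[0])))
E
```

```text
[[295. 192.]
 [347. 192.]
 [347. 260.]
 [295. 260.]]
deckrearL [276. 280.] [274.9079 256.8724] 1 [ 0.3318 -0.528  -0.4214  0.0005]
deckrearR [378. 283.] [378.1917 282.6513] 1 [  4.5558 -31.1588 -48.367    0.026 ]
edgeL [279. 152.] [273.9227  93.2841] 1 [ 0.4941 -0.0707  0.0267  0.0034]
edgeR [382. 153.] [384.1398  88.6166] 1 [ 0.6349 -0.0894  0.0659  0.0008]
cTL [295. 192.] [293.1568 131.3353] 1 [ 0.5127 -0.1216  0.0698  0.0001]
cTR [347. 192.] [348.0145 131.3933] 1 [ 0.5819 -0.1337  0.0691  0.0001]
cBR [347. 260.] [347.845 204.595] 1 [ 0.5669 -0.2255  0.0866  0.0002]
cBL [295. 260.] [275.4359 187.2315] 1 [ 0.5081 -0.1576  0.1996  0.0164]
stopfar [440.  35.] [443.5003 -53.2182] 0 [0.7002 0.0351 0.1229 0.0029]
stopnear [426. 133.] [430.6646  71.5028] 1 [ 0.7041 -0.0784  0.0327  0.0002]
screw1 [437.  47.] [440.9875 -49.6003] 0 [0.6843 0.0213 0.159  0.0027]
screw2 [428. 122.] [432.5853  59.6797] 1 [ 0.7085 -0.064   0.0308  0.0003]
railL [206.  18.] [196.7524 -60.0357] 0 [0.4478 0.1066 0.066  0.0028]
railR [459.  26.] [469.1841 -53.6338] 0 [0.74
[... 740 characters left out ...]
018], [0.7629651557660745, 0.052475454184110884, 0.020000000000000018]] 0.3331134109790194 -11.334307515532355
stop [[0.7343941610847986, 0.0446556711561923, 0.028000000000000025], [0.7054530725126974, -0.07913484356840063, 0.028000000000000025]] 0.12712858900938792 -103.15887958146668
screws [[0.7253454175017162, 0.029825625428601905, 0.03999999999999998], [0.7059795554118691, -0.06286549408618858, 0.03999999999999998]] 0.09469255647297813 -101.80099405610903
pb [[0.440268599155978, 0.08922442864129768, 0.04199999999999998], [0.4214162970726264, 0.00342478295004698, 0.04199999999999998], [0.4723917463563322, -0.0029209389089469525, 0.04199999999999998]] 0.08784639147162562 -102.392372753781
```

View pics/w2.png

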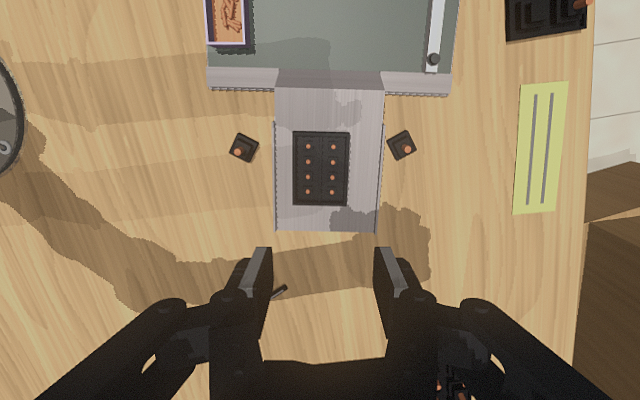

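The second view agrees: cover at (292-350, 131-205), deck rear at row 231. Triangulated heights are 0.066 for the deck edge, 0.07-0.087 for the cover rim and 0.031 for the stop bar, all close to the stated sizes. The chute yaw is about 79°, the edge middle about (0.569,-0.078), and the cover sits at about x -99, y +11 in chute mm. I'll lower the fingers behind it.

>>> {"method": "hand_motion", "body": {"increments": [[-0.047, -0.003, 0, 0.023, 0.55], [-0.047, -0.002, 0, 0, 0.55], [0, 0, 0.045, 0, 0.55], [0, 0, 0.045, 0, 0.55], [0, 0, 0.045, 0, 0.55], [0, 0, 0.045, 0, 0.55], [0, 0, 0.04, 0, 0.55], [0, 0, 0.03, 0, 0.55], [0, 0, 0.02, 0, 0.55], [0, 0, 0.01, 0, 0.55], [0, 0, 0.008, 0, 0.55], [0, 0, 0, 0, 0.55], [0, 0, 0, 0, 0.55]]}}

```text
t: 4.6
eef_pos: [0.5264, -0.2502, 0.0723]
tool_rot: [0.001, 0.77, 0.638, 0.0]
contact_force: [-0.3, 0.1, -0.2]
gripper_width: 0.549
grasp_force: 0.0
```

```bash
python3 - <<'E'
from h import *
cv2.imwrite("pics/w3.png",optics.read_camera("wrist"))
E
```

```text
(no output)
```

View pics/w3.png

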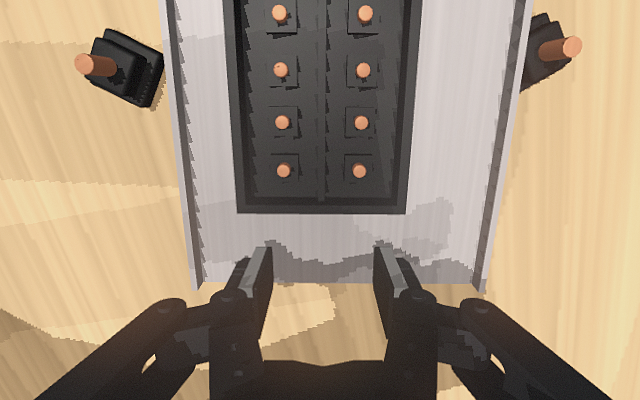

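Fingers are behind the cover and centred on it (finger tips at row 247, cover rear edge at row 213). Now I'll push.

>>> {"method": "hand_motion", "body": {"increments": [[0.005, 0, 0.002, 0, 0.55], [0.01, 0, 0, 0, 0.55], [0.01, 0, 0, 0, 0.55], [0.01, 0, 0, 0, 0.55], [0.01, 0, 0, 0, 0.55], [0.01, 0, 0, 0, 0.55], [0.01, 0, 0, 0, 0.55], [0.01, 0, 0, 0, 0.55], [0.007, 0, 0, 0, 0.55], [0.007, 0, 0, 0, 0.55]]}}

```text
t: 5.65
eef_pos: [0.5422, -0.1622, 0.0693]
tool_rot: [0.0, 0.77, 0.638, -0.0]
contact_force: [-0.2, -1.2, 0.8]
gripper_width: 0.55
grasp_force: 0.5
```

>>> {"method": "hand_motion", "body": {"increments": [[0.005, 0, 0, 0, 0.55], [0.005, 0, 0, 0, 0.55], [0.005, 0, 0, 0, 0.55], [0.005, 0, 0, 0, 0.55], [0.005, 0, 0, 0, 0.55], [0.004, 0, 0, 0, 0.55], [0.004, 0, 0, 0, 0.55], [0, 0, 0, 0, 0.55], [0, 0, 0, 0, 0.55], [0, 0, 0, 0, 0.55], [0, 0, 0, 0, 0.55]]}}

```text
t: 6.75
eef_pos: [0.5483, -0.1305, 0.0693]
tool_rot: [-0.0, 0.77, 0.638, -0.0]
contact_force: [0.5, 0.2, -0.4]
gripper_width: 0.553
grasp_force: 0.0
```

```bash
python3 - <<'E'
from h import *
a=optics.read_camera("wrist");b=optics.read_camera("side")[140:290,220:420]
cv2.imwrite("pics/w4.png",np.hstack([cv2.resize(a,(400,250)),cv2.resize(b,(333,250))]))
E
```

```text
(no output)
```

View pics/w4.png

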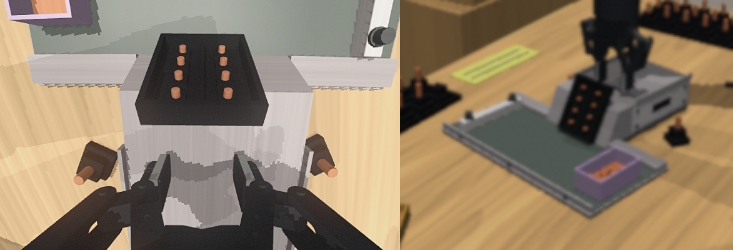

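The cover has tipped and stands leaning on the chute with its tail above the deck. I'll now push its back slowly, just above deck height.

>>> {"method": "hand_motion", "body": {"increments": [[0.008, 0, -0.005, 0, 0.55], [0.008, 0, 0, 0, 0.55], [0.008, 0, 0, 0, 0.55], [0.006, 0, 0, 0, 0.55], [0.005, 0, 0, 0, 0.55], [0.005, 0, 0, 0, 0.55], [0.005, 0, 0, 0, 0.55], [0.005, 0, 0, 0, 0.55], [0.005, 0, 0, 0, 0.55], [0.005, 0, 0, 0, 0.55], [0.005, 0, 0, 0, 0.55], [0.005, 0, 0, 0, 0.55], [0.005, 0, 0, 0, 0.55], [0.005, 0, 0, 0, 0.55], [0.005, 0, 0, 0, 0.55], [0.005, 0, 0, 0, 0.55], [0.005, 0, 0, 0, 0.55]]}}

```text
t: 8.55
eef_pos: [0.5661, -0.0366, 0.0743]
tool_rot: [-0.0, 0.77, 0.638, 0.0]
contact_force: [-0.5, 0.1, -0.5]
gripper_width: 0.552
grasp_force: 0.0
```

>>> {"method": "hand_motion", "body": {"increments": [[0.005, 0, 0, 0, 0.55], [0.005, 0, 0, 0, 0.55], [0.005, 0, 0, 0, 0.55], [0, 0, 0, 0, 0.55], [0, 0, 0, 0, 0.55], [0, 0, 0, 0, 0.55]]}}

```text
t: 9.15
eef_pos: [0.5688, -0.0227, 0.0742]
tool_rot: [0.0, 0.77, 0.637, -0.0]
contact_force: [0.4, -0.3, 0.0]
gripper_width: 0.547
grasp_force: 0.0
```

```bash
python3 - <<'E'
from h import *
a=optics.read_camera("wrist");b=optics.read_camera("side")[140:290,220:420]
cv2.imwrite("pics/w5.png",np.hstack([cv2.resize(a,(400,250)),cv2.resize(b,(333,250))]))
E
```

```text
(no output)
```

View pics/w5.png

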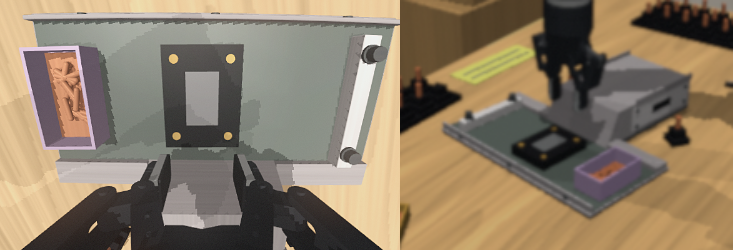

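The cover lies turned over, back with four brass dots up, between the pin box and the stop bar. I'll rise, turn a quarter and measure.

>>> {"method": "hand_motion", "body": {"increments": [[-0.005, 0, -0.02, 0, 0.55], [0, 0, -0.04, 0, 0.55], [0, 0, -0.04, 0, 0.55], [0, 0, -0.04, 0, 0.55], [0, 0, -0.03, 0, 0.55], [0, 0, -0.02, 0, 0.55], [0, 0, 0, 0, 0.55], [0, 0, 0, 0, 0.55]], "lines": "1,2"}}

```text
t: 10.05
eef_pos: [0.5677, -0.0275, 0.264]
```

```bash
cat > d.py <<'E'
from m import *
def dots(im):
    h=cv2.cvtColor(im,cv2.COLOR_BGR2HSV);m=cv2.inRange(h,(14,90,110),(34,255,255))
    n,l,s,c=cv2.connectedComponentsWithStats(m)
    return [(c[i].round(1),s[i][4],s[i][2:4]) for i in range(1,n) if 20<s[i][4]<400]
E
python3 - <<'E'
from d import *
T=tool();im=optics.read_camera("wrist");cv2.imwrite("pics/w6.png",im);np.save("w6.npy",T);print(T.round(4))
for x in dots(im):print(x, onz(cam("wrist",T),[x[0]],.026))
E
```

```text
[[ 0.1873  0.9823  0.      0.5677]
 [ 0.9823 -0.1873 -0.0003 -0.0275]
 [-0.0003  0.0001 -1.      0.264 ]
 [ 0.      0.      0.      1.    ]]
(array([106. ,  40.2]), np.int32(363), array([32, 90], dtype=int32)) [[0.3647 0.1476 0.026 ]]
(array([497.5,  10.4]), np.int32(41), array([ 5, 23], dtype=int32)) [[0.774  0.0975 0.026 ]]
(array([506.3,  16.3]), np.int32(165), array([ 8, 38], dtype=int32)) [[0.7829 0.0903 0.026 ]]
(array([629.9,   4.4]), np.int32(24), array([ 5, 11], dtype=int32)) [[0.915  0.0803 0.026 ]]
(array([627.9,  39.5]), np.int32(49), array([ 4, 41], dtype=int32)) [[0.9145 0.0455 0.026 ]]
(array([461.1,  29.8]), np.int32(45), array([ 5, 17], dtype=int32)) [[0.735  0.0856 0.026 ]]
(array([ 8.5, 93.4]), np.int32(393), array([25, 84], dtype=int32)) [[0.2338 0.1193 0.026 ]]
(array([631.4,  87.6]), np.int32(34), array([ 4, 29], dtype=int32)) [[ 0.9214 -0.0062  0.026 ]]
(array([299.6,  89.4]), np.int32(54), array([8, 8], dtype=int32)) [[0.5566 0.0582 0.026 ]]
(array([345.7,  89.3]), np.int32(52), array([8, 8], dtype=int32)) [[0.6059 0.
[... 940 characters left out ...]
 0.0516 -0.2423  0.026 ]]
(array([575.5, 345. ]), np.int32(32), array([ 4, 18], dtype=int32)) [[ 0.8715 -0.3523  0.026 ]]
(array([148.5, 362.6]), np.int32(79), array([13, 19], dtype=int32)) [[ 0.2644 -0.2653  0.026 ]]
(array([497.3, 362.8]), np.int32(77), array([15, 19], dtype=int32)) [[ 0.7585 -0.3601  0.026 ]]
(array([307.4, 360.6]), np.int32(194), array([60,  8], dtype=int32)) [[ 0.491  -0.3021  0.026 ]]
(array([363.5, 359.4]), np.int32(51), array([37,  3], dtype=int32)) [[ 0.5697 -0.3151  0.026 ]]
(array([ 10.6, 381.4]), np.int32(101), array([24, 39], dtype=int32)) [[ 0.0372 -0.2658  0.026 ]]
(array([  5.5, 389.5]), np.int32(222), array([17, 28], dtype=int32)) [[ 0.0205 -0.2796  0.026 ]]
```

View pics/w6.png

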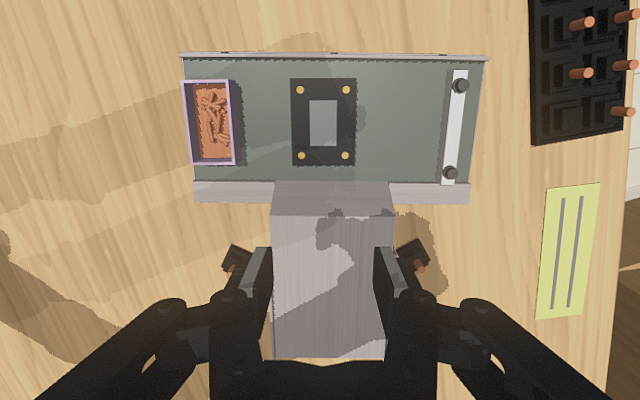

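The cover's dots are at (300,89), (346,89), (345,155) and (301,155). That puts its centre at world (0.575,0.018), axis 79.4°, chute x 95 and y 13. The stop's inner face is about 100 mm beyond the cover's side. I'll turn a quarter and move above the gap between pin box and cover.

>>> {"method": "hand_motion", "body": {"increments": [[0, 0, 0, 0.142, 0.55], [0, 0, 0, 0.142, 0.55], [0, 0, 0, 0.142, 0.55], [0, 0, 0, 0.142, 0.55], [0, 0, 0, 0.142, 0.55], [0, 0, 0, 0.142, 0.55], [0, 0, 0, 0.142, 0.55], [0, 0, 0, 0.142, 0.55], [0, 0, 0, 0.142, 0.55], [0, 0, 0, 0.142, 0.55], [0, 0, 0, 0.143, 0.55], [-0.03, -0.023, 0.04, 0, 0.55], [-0.03, -0.023, 0.04, 0, 0.55], [0, 0, 0.02, 0, 0.55], [0, 0, 0, 0, 0.55], [0, 0, 0, 0, 0.55]]}}

```text
t: 11.7
eef_pos: [0.5217, 0.0231, 0.1711]
tool_rot: [0.0, 0.996, -0.09, -0.001]
contact_force: [0.6, 0.3, 0.2]
gripper_width: 0.549
grasp_force: 0.0
```

```bash
python3 - <<'E'
from d import *
T=np.load("w6.npy");c6=cam("wrist",T)
v=onz(c6,[(454,70),(442,184)],.028);print("stop inner edge from w6",v,np.degrees(np.arctan2(*(v[0]-v[1])[[1,0]])))
cen=np.array([.5746,.0181]);print("dist to cover centre",[float(np.dot(p[:2]-cen,[.982,-.187])) for p in v])
T=tool();c=cam("wrist",T);im=optics.read_camera("wrist");cv2.imwrite("pics/w7.png",im);print(T.round(4),bot.get_obs()["q"])
d6=np.array([(299.6,89.4),(345.7,89.3),(344.8,154.9),(301.1,155.)])
for x in dots(im):
    w=onz(c,[x[0]],.026)[0]
    if abs(w[0]-.575)<.06 and abs(w[1]-.018)<.06:
        j=np.argmin(np.linalg.norm(onz(c6,d6,.026)-w,axis=1));print(x[0],w,"tri",tri(c6,d6[j:j+1],c,[x[0]]))
E
```

```text
stop inner edge from w6 [[ 0.7238  0.0443  0.028 ]
 [ 0.6999 -0.0799  0.028 ]] 79.10426273151322
dist to cover centre [0.14164296228661077, 0.14139109504786793]
[[ 0.9837 -0.1798 -0.0015  0.5217]
 [-0.1798 -0.9837 -0.0004  0.0231]
 [-0.0014  0.0006 -1.      0.1711]
 [ 0.      0.      0.      1.    ]] [ 0.0499  0.3116 -0.2554  1.9627  0.101   0.8788 -2.0104]
[274.3  88.4] [0.6066 0.049  0.026 ] tri [[0.6053 0.0461 0.047  0.0009]]
[362.1  89. ] [ 0.593  -0.0221  0.026 ] tri [[ 0.5927 -0.019   0.0558  0.0013]]
[276.4 149.4] [0.557  0.0584 0.026 ] tri [[0.5586 0.0553 0.0429 0.0014]]
[359.9 149.6] [ 0.5437 -0.0128  0.026 ] tri [[ 0.546  -0.0121  0.0425  0.0019]]
```

View pics/w7.png

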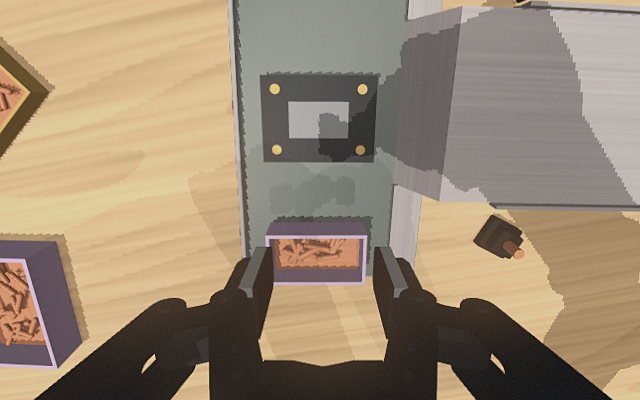

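Both views put the dots at the same place on the z 0.026 plane to within 1 mm, so the cover is flat on the tray. Triangulating across these two views gives 0.043-0.056 instead. I put that down to the short baseline and will watch the force on the way down. The stop's inner edge is 141.5 mm from the cover centre and parallel to it, so the slide is about 105 mm. I'll back off 8 mm and descend.

>>> {"method": "hand_motion", "body": {"increments": [[-0.008, -0.005, 0.02, 0.009, 0.55], [0, 0, 0.04, 0, 0.55], [0, 0, 0.035, 0, 0.55], [0, 0, 0.025, 0, 0.55], [0, 0, 0.015, 0, 0.55], [0, 0, 0.01, 0, 0.55], [0, 0, 0.005, 0, 0.55], [0, 0, 0.004, 0, 0.55], [0, 0, 0, 0, 0.55], [0, 0, 0, 0, 0.55]]}}

```text
t: 12.75
eef_pos: [0.5154, 0.03, 0.0183]
tool_rot: [-0.0, 0.996, -0.095, 0.001]
contact_force: [0.7, 1.0, 0.2]
gripper_width: 0.553
grasp_force: 0.0
```

>>> {"method": "hand_motion", "body": {"increments": [[0.006, 0, 0.003, 0, 0.55], [0.008, 0, 0, 0, 0.55], [0.008, 0, 0, 0, 0.55], [0.01, 0, 0, 0, 0.55], [0.01, 0, 0, 0, 0.55], [0.01, 0, 0, 0, 0.55], [0.01, 0, 0, 0, 0.55], [0.01, 0, 0, 0, 0.55], [0.01, 0, 0, 0, 0.55], [0.008, 0, 0, 0, 0.55], [0.008, 0, 0, 0, 0.55], [0.005, 0, 0, 0, 0.55], [0.003, 0, 0, 0, 0.55], [0.002, 0, 0, 0, 0.55]]}}

```text
t: 14.15
eef_pos: [0.6209, 0.0096, 0.0146]
tool_rot: [0.0, 0.996, -0.094, -0.0]
contact_force: [-0.9, 0.7, 0.5]
gripper_width: 0.55
grasp_force: 0.7
```

>>> {"method": "hand_motion", "body": {"increments": [[0.002, 0, 0, 0, 0.55], [0.002, 0, 0, 0, 0.55], [0.002, 0, 0, 0, 0.55]]}}

```text
t: 14.45
eef_pos: [0.6269, 0.0085, 0.0146]
tool_rot: [0.0, 0.996, -0.094, 0.0]
contact_force: [-0.7, 0.3, 0.8]
gripper_width: 0.553
grasp_force: 0.3
```

```bash
python3 - <<'E'
from d import *
T=tool();c=cam("wrist",T);im=optics.read_camera("wrist");cv2.imwrite("pics/w8.png",im)
for x in dots(im):
    w=onz(c,[x[0]],.026)[0]
    if abs(w[0]-.675)<.06 and abs(w[1]+.002)<.06 and x[1]<250: print(x,w)
E
```

```text
(no output)
```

View pics/w8.png

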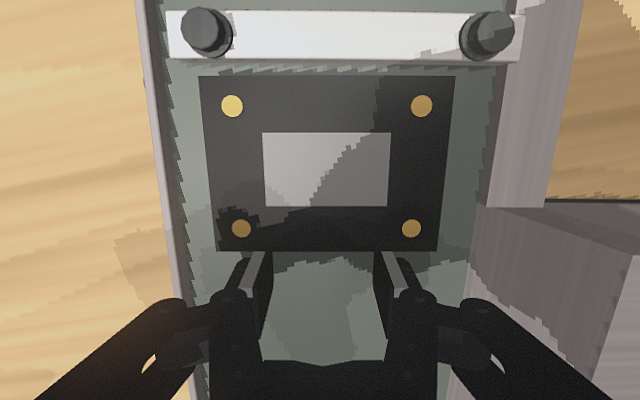

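The cover is square to the bar. A gap of a few mm remains (cover edge row 76, bar's lower edge row about 62).

```bash
python3 - <<'E'
from d import *
c=cam("wrist",tool());a=onz(c,[(325,76)],.026)[0];b=onz(c,[(325,62)],.028)[0];print((b-a)@[.982,-.187,0])
E
```

```text
0.004737812399451343
```

>>> {"method": "hand_motion", "body": {"increments": [[0.002, 0, 0, 0, 0.55], [0.002, 0, 0, 0, 0.55], [0, 0, 0, 0, 0.55]], "lines": "2,4"}}

```text
eef_pos: [0.6312, 0.0077, 0.0147]
tool_rot: [-0.0, 0.996, -0.095, 0.0]
contact_force: [0.3, -0.5, -0.6]
```

>>> {"method": "hand_motion", "body": {"increments": [[0.002, 0, 0, 0, 0.55], [0, 0, 0, 0, 0.55]], "lines": "2,4"}}

```text
eef_pos: [0.6318, 0.0076, 0.0145]
tool_rot: [0.0, 0.996, -0.094, -0.001]
contact_force: [-4.9, 1.4, 2.4]
```

The force rose to 5 N and the motion stopped, so the cover is seated. I'll back off, rise and check.

>>> {"method": "hand_motion", "body": {"increments": [[-0.01, 0, 0, 0, 0.55], [-0.015, 0, 0, 0, 0.55], [0, 0, -0.03, 0, 0.55], [0, 0, -0.04, 0, 0.55], [0, 0, -0.04, 0, 0.55], [0, 0, 0, 0, 0.55], [0, 0, 0, 0, 0.55], [0, 0, 0, 0, 0.55]]}}

```text
t: 15.8
eef_pos: [0.6072, 0.0119, 0.1236]
tool_rot: [0.0, 0.996, -0.094, -0.001]
contact_force: [-0.1, 0.5, -0.2]
gripper_width: 0.548
grasp_force: 0.0
```

```bash
python3 - <<'E'
from d import *
T=tool();c=cam("wrist",T);im=optics.read_camera("wrist");cv2.imwrite("pics/w9.png",im[0:300,100:540])
P=[]
for x in dots(im):
    w=onz(c,[x[0]],.026)[0]
    if abs(w[0]-.68)<.07 and abs(w[1]+.004)<.07 and abs(x[2][0]-x[2][1])<4: P.append(w);print(x,w)
m=np.mean(P,0);e=m[:2]-[.569,-.078];print("centre",m,"chute",e@[.191,.982],e@[-.982,.191])
E
```

```text
(array([270.5,  62.1]), np.int32(131), array([12, 13], dtype=int32)) [0.7074 0.0294 0.026 ]
(array([377.7,  62.2]), np.int32(128), array([12, 14], dtype=int32)) [ 0.6937 -0.0416  0.026 ]
(array([273.5, 137. ]), np.int32(108), array([12, 11], dtype=int32)) [0.6581 0.039  0.026 ]
(array([374.2, 137.1]), np.int32(104), array([11, 12], dtype=int32)) [ 0.6444 -0.0319  0.026 ]
centre [ 0.6759 -0.0013  0.026 ] chute 0.09577216183738907 -0.09032470928488479
```

View pics/w9.png

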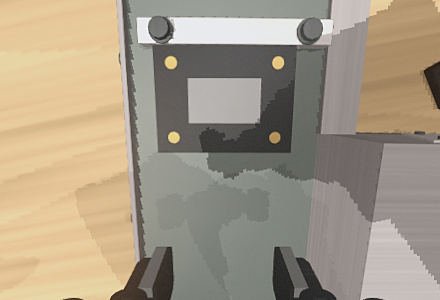

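The cover lies back-up and flush along the bar (edge at row 45), with its centre at chute x 96, y -90, and the gripper is clear. I'm handing in.

```bash
python3 -c "
from station import bot, optics
print(bot.hand_in())"
```

```text
the job is handed in; nothing more can be done
None
```

The cover was tipped over the deck's edge and lies open side down in the tray, with its long side flush against the stop bar. I handed the job in at about 16 s; `hand_in` returned no verdict.

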